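Dock, click home and lock an e-bike battery

TASK

Put the e-bike battery on charge: hook the tongue at its foot end under the lip of the charging dock, lay it in the cradle, and press its nose (the end with the orange thumb pad) down until it is fully home and the dock's latch has snapped over it. Only then turn the key in the lock tower a quarter turn clockwise to lock it, and let go. Leave the other things on the bench where they are.

Things in the scene. Friction and masses are not known exactly. Their poses are not given: they have to be found in the camera images.
- battery: Compact black e-bike battery, loose, standing on its underside on the bench, body 180 x 54 x 60 mm (long x, wide y, high z), about 0.6 kg. Origin: centre of its underside; x points from its foot end (grey tongue) to its nose end (steel rib, orange thumb pad on top), z up. Grip it across its 54 mm width, over the middle.
- battery_foot (a point): Lower edge of the battery's foot end face, mid-width (battery x -90, z 0 mm). From this face the grey tongue sticks out 10 mm (battery x -90 to -100, y +-14, z 4 to 14 mm). With the battery home this point lies at dock x -90, y 0, z 14 mm.
- battery_nose (a point): Lower edge of the battery's nose end face, mid-width (battery x 90, z 0 mm). From this face a steel rib sticks out 7 mm (x 90 to 97, y +-24, z 4 to 14 mm). Battery home: this point is at dock x 90, y 0, z 14 mm (up to 16 when it hangs in the latch); resting unlatched on the slanted latch it stands some 15 mm higher.
- thumb_pad (a point): Centre of the orange ribbed thumb pad (36 x 38 mm) on the battery's top over the nose (battery x 64, z 60 mm): the place to press.
- dock: Grey charging dock with a black lock tower, fixed to the bench, 290 x 96 mm. Origin: centre of its underside; x points from the foot bracket to the lock tower, y across, z up. Cradle floor at z 14 mm. Low side guides at y +-29.5 mm (x 46 to 78 and -78 to -46 mm) with flared tops up to z 32 mm. Battery home: its axes lie along the dock's, with 2 mm of play each way.
- lip (a point): Middle of the front lower edge of the lip on the grey foot bracket (dock x -92, y 0, z 34 mm; its upper face slants back to z 46 at x -100). The lip is 38 mm wide between two cheeks; a wall is behind it at x -104 mm. The battery's tongue goes under it: tilt the battery nose-up by about 12 degrees, set its foot down some 13 mm short of its final place, slide it toward the bracket.
- tower (a point): Middle of the front face of the black lock tower at its upper edge (dock x 99, y 0, z 44 mm). Below it the face is upright; above it the face slopes back to x 118 mm at z 66 mm; the tower, 72 mm wide, has its flat top at z 70 mm.
- latch (a joint): Sprung steel latch in the tower's front face, 20 mm wide, slanted on top, flat below at dock z 30 mm. 0 m: out (tip at dock x 91 mm); grows as it is pushed back. The battery's rib pushes it back 4 to 8 mm on the way down and it snaps out over the rib when the battery is home. Takes 10 to 20 N on the thumb pad.
- key (a joint): Angle of the key, rad: 0 = unlocked (the key's flat head along the dock's x), grows clockwise seen from above, pi/2 = locked, at the stop (head across the dock). Stays where it is left. It drives two bolts out of the tower over the battery's rib; they are blocked while the battery is not fully home.
- key_grip (a point): Middle of the key's black plastic head on the vertical lock axis (dock x 140, y 0, z 102 mm). The head is a flat round disc standing on edge, 32 mm across, 9 mm thick (dock z 86 to 118 mm). Its x axis lies along the head's width, its y axis across its thickness.
- pedal: Orange flat bicycle pedal, 109 x 103 x 22 mm, lying loose to the right. Leave alone.
- torch: Green and black work torch, 60 mm across, 125 mm high, standing loose on its tail at the rear right. Leave alone.
- red_box: Small red carton, 51 x 85 x 45 mm, loose behind the work. Leave alone.
- spanner: Combination spanner, 171 x 25 x 7 mm, lying loose behind the work. Leave alone.
Things that resemble listed ones, but are neither listed nor needed, are in the scene too. Leave any pink or purple look-alike of the battery alone.

How it is judged:
On the way, in this order (a step that is already met when the one before it is completed fails the run):
1. the battery is hooked in, fully down at both ends, and the latch has snapped over its rib, with the key still unlocked (z of each of battery_nose, battery_foot in the frame of dock below 0.0185 m and x of battery_foot in the frame of dock between -0.095 and -0.085 m and y of battery_foot in the frame of dock between -0.006 and 0.006 m and y of battery_nose in the frame of dock between -0.006 and 0.006 m and x of battery_nose in the frame of dock above 0.08 m and value of joint latch below 0.003 m and value of joint key below 0.6 rad), for 0.2 s.
2. the key is turned to locked (value of joint key above 1.35 rad), for 0.2 s.
At the end, for the whole second after the job is handed in: The battery lies in the dock with its foot under the lip (within 5 mm along and 6 mm across the dock), both ends within 4.5 mm of the cradle's floor, the latch out over the rib (less than 3 mm pushed back), the key at 1.35 rad or more, and the battery at rest (z of each of battery_nose, battery_foot in the frame of dock below 0.0185 m and x of battery_foot in the frame of dock between -0.095 and -0.085 m and y of battery_foot in the frame of dock between -0.006 and 0.006 m and y of battery_nose in the frame of dock between -0.006 and 0.006 m and x of battery_nose in the frame of dock above 0.08 m and value of joint latch below 0.003 m and value of joint key above 1.35 rad and linear speed of battery below 0.02 m/s); the robot touches nothing.
It fails at once if the orange pedal is moved by more than 30 mm (distance of pedal from where it was at the start of the episode above 0.03 m).
It fails at once if the green torch is moved by more than 30 mm (distance of torch from where it was at the start of the episode above 0.03 m).
It fails at once if the small red box is moved by more than 30 mm (distance of red_box from where it was at the start of the episode above 0.03 m).
It fails at once if the spanner is moved by more than 30 mm (distance of spanner from where it was at the start of the episode above 0.03 m).
It also fails if it takes over 58 s, if anything falls off the work surface, if the arm or the gripper's body presses on something with over 40 N, if the wrist force passes 120 N, or if a joint passes its speed limit or range.

ROBOT

A 6-joint arm with a two-finger parallel gripper is mounted at the origin on a cart in front of the work surface, level with it; the furniture and walls round the work are solid. World frame = base frame: x ahead of the robot, y to its left, z up, the work surface at z = 0. Lengths are in m, angles in rad, forces in N, time in s.
With the tool pointing down it reaches from about 0.375 to 0.975 m from the base axis. Payload 3.8 kg.
Tool frame: the origin (TCP) lies midway between the tips of the shut fingers; the grasp point (between the pads) lies 19 mm behind it; z points along the fingers, y is the line along which they close (so a half turn about z gives the same grasp; the last joint's range is limited). The gripper opens to 85 mm and grips with 20 to 120 N. Pads are 22 mm wide; open, the fingers measure 114 mm over their backs; the gripper's body (76 mm by 85 mm) begins 54 mm behind the grasp point. The pads swing forward as they close: fully open they stand 13 mm farther back than shut.
Start: joints at [1.216, 0.264, 1.604, -0, 1.274, -0.037], TCP at [0.211, 0.641, 0.231] pointing down, gripper open.
Joint ranges: [-2.63, 2.63], [-0.94, 2.18], [0.31, 2.57], [-1.31, 4.45], [0, 2.66], [-2.55, 2.55]. Speed limits (rad/s): [2.57, 2.57, 3.14, 3.14, 3.14, 3.14].

INTERFACE

Orientations are given as a rotation vector (axis times angle).
In Python, from bench import env, vision gives the robot as it stands.
- The arm moves only by the tool apply_moves, never from a script. Its arguments are lists of equal length, an entry for each row: "fingers": the opening, from 0 (shut) to 1 (fully open); "travel": the shift along the tool's x, y, z in mm, a list of three; "twist": the turn, a rotation vector about the tool's x, y, z in degrees, a list of three. A call has 1 to 12 rows; each row is the pose to reach, as a shift and turn from the pose commanded when the call began, along the tool's axes at that moment; what a row does not reach only later rows make up. A row lasts 1/12 s, in which the tool goes at most 41.7 mm and 7.16 degrees, less where a joint would pass 70% of its speed; a pose out of reach is approached as far as the arm can. A call with a gripper value outside its range is refused whole. The fingers move at their own pace and stop on an object; "newtons" is the grip in N (left out, the last holds). Time passes only in rows, so rows that repeat a pose let the fingers close. It gives the time, the measured TCP pose, the force, the opening and the grip force at its end, in the units of the state.
- env.state(): the state, without advancing time (a new reading comes with each control period).
- vision.grab_frame(name): name is "side" or "top"; returns (picture, depth): 420x560x3 uint8, red, green, blue; 420x560 float32, m along the optical axis (not along the pixel's ray), 0 where there is no reading.
- vision.camera_model(name): a dict with "K" (3x3 intrinsics, pixels), "R" (3x3) and "t" (3): a world point X has camera coordinates R X + t. Camera axes: x right, y down, z forward; pixel columns grow to the right and rows downward; lengths in m; the calibration is good to about 2 mm. A picture is of the moment at which its call begins. camera_model takes no time and is no camera call.
- env.close_job(): hands the job in; it is judged then, once.
The state is a dict: "time_s": time; "joint_positions": joint angles; "qd": joint speeds; "joint_torque": joint torques, N m; "tool_pos": TCP position; "orientation": TCP orientation; "ft_force": force on the tool from outside, world axes, zero at the start; "wrist_torque": the same for the moment, N m; "grip_width": opening from 0.0 (shut) to 1.0 (fully open); "grip_force": force on a finger pad.
Only numpy, scipy, OpenCV 4.12 (cv2) and the standard library are available. Lean on these libraries where they do the work, as an engineer would, in place of code of your own. Each camera call takes 0.05 s, during which the arm holds its last target. There are 200 camera calls.

## Working session

There is one attempt and no reset: what is moved stays moved. The work goes in short steps, Python scripts to look and compute and a tool call to move; the robot and the scene stay as the last step left them, time stands still between calls to the robot, and variables do not carry over. Pictures are saved under pics/ and viewed, at most 10 in all, crops included, and the job is handed in when it is done.

Besides the shell and the picture viewer there is one more tool, called after ">>>" in YAML: its name, and indented under it one key for each argument. apply_moves: Moves the arm, as the interface text tells. Its arguments: {"type":"object","properties":{"fingers":{"type":"array","items":{"type":"number"}},"travel":{"type":"array","items":{"type":"array","items":{"type":"number"}}},"twist":{"type":"array","items":{"type":"array","items":{"type":"number"}}},"newtons":{"type":"number"}},"required":["fingers","travel","twist"]}

```bash
ls; mkdir -p pics
python3 - <<'E'
from bench import env, vision
import cv2,numpy as np
for n in("top","side"):
    p,d=vision.grab_frame(n); cv2.imwrite(f"pics/{n}0.png",p[:,:,::-1]); np.savez(f"{n}0.npz",p=p,d=d)
    print(n,{k:np.round(v,3).tolist() for k,v in vision.camera_model(n).items()})
print(env.state())
E
```

```text
pics
top {'K': [[436.59, 0.0, 271.561], [0.0, 436.59, 207.494], [0.0, 0.0, 1.0]], 'R': [[-0.017, -1.0, 0.004], [-0.977, 0.016, -0.215], [0.215, -0.007, -0.977]], 't': [0.107, 0.595, 1.581]}
side {'K': [[520.498, 0.0, 282.057], [0.0, 520.498, 214.391], [0.0, 0.0, 1.0]], 'R': [[0.72, -0.694, 0.009], [-0.617, -0.646, -0.45], [0.318, 0.318, -0.893]], 't': [-0.353, 0.454, 2.024]}
{'time_s': 0.1, 'joint_positions': array([ 1.21610033e+00,  2.64702450e-01,  1.60527587e+00,  1.40306138e-05,
        1.27371744e+00, -3.68872161e-02]), 'qd': array([-0.00184844, -0.0014291 , -0.00118999,  0.00128462, -0.00031721,
        0.00051313]), 'joint_torque': array([ 4.67221034e-04, -5.16707754e+01, -3.68587911e+01,  1.91667277e-05,
        6.26313355e-03, -4.71789061e-07]), 'tool_pos': array([0.21067896, 0.64055832, 0.23004918]), 'orientation': array([-0.49705392, -3.10159284,  0.0032359 ]), 'ft_force': array([ 0.39533723, -0.02371485, -0.96529441]), 'wrist_torque': array([ 0.02948212, -0.03171195,  0.05736807]), 'grip_force': 0.0, 'grip_width': 1.000337415540322}
```

View pics/top0.png

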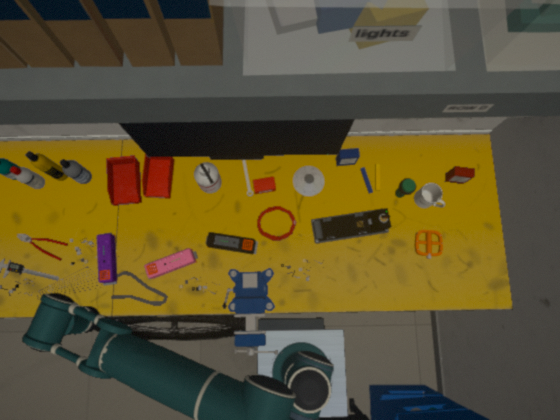

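View pics/side0.png

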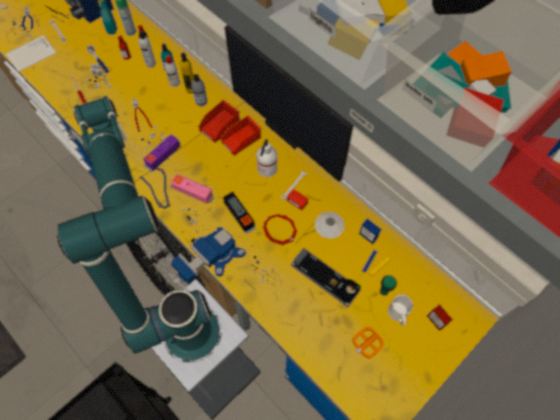

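The battery candidates in the top view are black (231,243) with an orange pad at its right end, pink (170,263) and purple (107,258). The black one fits the description. The dock is at (350,226), and its tower looks to be at the right end, near (380,220). I'll confirm with one enlarged crop.

Run:
```python
import cv2,numpy as np
a=cv2.imread("pics/top0.png")[195:265,200:400]; b=cv2.imread("pics/side0.png")[185:310,215:365]
A=cv2.resize(a,(800,280),interpolation=cv2.INTER_CUBIC); B=cv2.resize(b,(384,320),interpolation=cv2.INTER_CUBIC)
c=np.zeros((600,800,3),np.uint8); c[:280]=A; c[280:,:384]=B
b2=cv2.imread("pics/side0.png")[240:310,285:370]; c[280:,400:788]=cv2.resize(b2,(388,320),interpolation=cv2.INTER_CUBIC)
c=np.clip(c.astype(float)*1.7,0,255).astype(np.uint8)
cv2.imwrite("pics/crop0.png",c)
```

```text
(no output)
```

View pics/crop0.png

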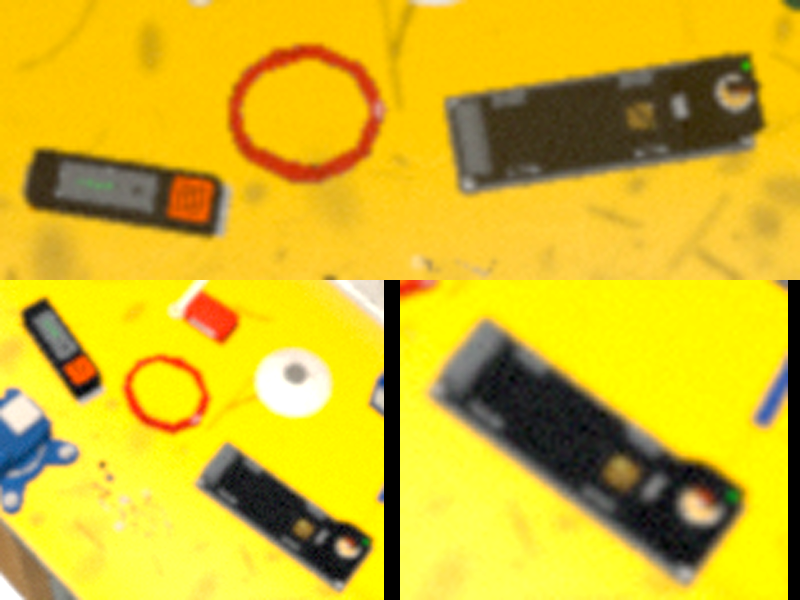

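The crop confirms the black battery with its orange pad and steel rib on the right. The dock has its foot bracket on the left and its tower, with a round lock, on the right. Next I'll measure both.

```bash
cat > h.py <<'E'
import numpy as np,cv2
from bench import env,vision
def cam(n):
    m=vision.camera_model(n); return [np.array(m[k],float) for k in("K","R","t")]
def plane(n,uv,z):
    K,R,t=cam(n); uv=np.atleast_2d(uv).astype(float)
    d=np.c_[uv,np.ones(len(uv))]@np.linalg.inv(K).T@R; o=-R.T@t
    return o+d*((z-o[2])/d[:,2])[:,None]
def dep(n,uv,z):
    K,R,t=cam(n); c=np.c_[uv,np.ones(len(uv))]@np.linalg.inv(K).T*np.asarray(z)[:,None]
    return (c-t)@R
def two(a,b):  # triangulate top px a, side px b
    P=[cam(n)[0]@np.c_[cam(n)[1],cam(n)[2]] for n in("top","side")]
    X=cv2.triangulatePoints(P[0],P[1],np.array(a,float).reshape(2,1),np.array(b,float).reshape(2,1))[:,0]
    return X[:3]/X[3]
E
cat > m.py <<'E'
from h import *
box={"top":{"bat":(200,225,262,260),"dock":(305,200,398,250)},"side":{"bat":(218,188,258,234),"dock":(286,243,366,308)}}
for n in("top","side"):
    f=np.load(n+"0.npz"); p,d=f["p"],f["d"]
    hsv=cv2.cvtColor(p,cv2.COLOR_RGB2HSV)
    fg=~((hsv[...,0]>15)&(hsv[...,0]<36)&(hsv[...,1]>120)&(hsv[...,2]>90))
    for k,(x0,y0,x1,y1) in box[n].items():
        m=np.zeros(fg.shape,np.uint8); m[y0:y1,x0:x1]=fg[y0:y1,x0:x1]
        c,_=cv2.findContours(m,cv2.RETR_EXTERNAL,cv2.CHAIN_APPROX_NONE); c=max(c,key=cv2.contourArea)
        mm=np.zeros_like(m); cv2.drawContours(mm,[c],-1,1,-1)
        v,u=np.nonzero(mm); X=dep(n,np.c_[u,v],d[v,u])
        print(n,k,len(u),"z pct",np.percentile(X[:,2],[2,10,25,50,75,90,98]).round(3))
        zz=[0.0,.014,.06] if k=="dock" else [0,.03,.06]
        for z in zz:
            q=plane(n,c[:,0],z)[:,:2].astype(np.float32)*1000
            (cx,cy),wh,a=cv2.minAreaRect(q); print("  z",z,"rect",round(cx,1),round(cy,1),np.round(wh,1),round(a,1))
        s=X[X[:,2]>.045]
        if k=="bat":
            (cx,cy),wh,a=cv2.minAreaRect((s[:,:2]*1000).astype(np.float32)); print("  depth top",cx,cy,wh,a,np.median(s[:,2]))
        else:
            for lo,hi in((.055,.08),(.085,.13)):
                s=X[(X[:,2]>lo)&(X[:,2]<hi)]; print("  ",lo,len(s),s.mean(0).round(4) if len(s) else "")
    o=(hsv[...,0]<14)&(hsv[...,1]>150)&(hsv[...,2]>90); x0,y0,x1,y1=box[n]["bat"]
    v,u=np.nonzero(o[y0:y1,x0:x1]); uv=np.array([[u.mean()+x0,v.mean()+y0]]); print(n,"pad",len(u),uv,plane(n,uv,.06).round(4))
E
python3 m.py
```

```text
top bat 770 z pct [0.014 0.044 0.055 0.059 0.061 0.064 0.067]
  z 0 rect 474.6 253.7 [195.9  59.8] 80.1
  z 0.03 rect 470.4 251.1 [192.4  58.7] 80.1
  z 0.06 rect 466.3 248.5 [188.9  57.7] 80.1
  depth top 408.90411376953125 189.57528686523438 (343.1787414550781, 131.5802764892578) 46.736446380615234 0.05908939757434443
top dock 1841 z pct [0.006 0.01  0.013 0.017 0.041 0.068 0.08 ]
  z 0.0 rect 535.8 -212.2 [ 94.1 304.5] 7.8
  z 0.014 rect 533.4 -209.5 [ 93.3 302. ] 7.8
  z 0.06 rect 525.3 -200.7 [ 90.7 293.6] 7.8
   0.055 260 [ 0.546  -0.3097  0.068 ]
   0.085 28 [ 0.5479 -0.3152  0.1089]
top pad 122 [[249.22131148 241.72131148]] [[0.4689 0.1826 0.06  ]]
side bat 548 z pct [0.013 0.031 0.051 0.058 0.062 0.066 0.07 ]
  z 0 rect 480.3 259.2 [208.3  57.9] 79.7
  z 0.03 rect 471.5 246.5 [205.2  57. ] 79.7
  z 0.06 rect 462.7 233.7 [202.1  56.1] 79.7
  depth top 225.13279724121094 -149.56243896484375 (1110.425537109375, 100.94524383544922) 58.32065200805664 0.059259881930785255
side dock 1532 z pct [0.004 0.008 0.013 0.018 0.04  0.069 0.108]
  z 0.0 rect 539.5 -201.9 [103.6 289.1] 8.7
  z 0.014 rect 535.0 -204.7 [102.9 287.1] 8.7
  z 0.06 rect 520.2 -213.7 [100.5 280.5] 8.7
   0.055 206 [ 0.5438 -0.3154  0.0679]
   0.085 34 [ 0.5487 -0.3243  0.1074]
side pad 87 [[245.96551724 219.79310345]] [[0.46   0.1871 0.06  ]]
```

```bash
cat > prof.py <<'E'
from h import *
# dock-ish frame: assumed origin (0.537,-0.18), yaw -82
yaw=np.deg2rad(-81.8); ex=np.array([np.cos(yaw),np.sin(yaw)]); ey=np.array([-ex[1],ex[0]]); o=np.array([.532,-.18])
for n,(x0,y0,x1,y1) in {"top":(300,195,402,255),"side":(280,238,370,312)}.items():
    d=np.mean([vision.grab_frame(n)[1] for _ in range(6)],0)
    v,u=np.mgrid[y0:y1,x0:x1].reshape(2,-1); X=dep(n,np.c_[u,v],d[v,u])
    a=(X[:,:2]-o)@ex*1000; b=(X[:,:2]-o)@ey*1000; z=X[:,2]*1000
    print(n,"along: x:median z (|y|<20)")
    print(" ".join(f"{c}:{np.median(z[(abs(b)<20)&(abs(a-c)<3)]):.0f}" for c in range(-140,190,6) if ((abs(b)<20)&(abs(a-c)<3)).any()))
    print("across, x -40..40"," ".join(f"{c}:{np.median(z[(abs(a)<40)&(abs(b-c)<2)]):.0f}" for c in range(-60,61,4)))
    s=(z>56)&(z<75)&(a>100)
    print("tower top: a",np.percentile(a[s],[3,97]).round(1),"b",np.percentile(b[s],[3,97]).round(1),s.sum())
    s=z>92; print("key",s.sum(),a[s].mean().round(1),b[s].mean().round(1),z[s].max().round(0), "ext",a[s].min().round(1),a[s].max().round(1),b[s].min().round(1),b[s].max().round(1))
    s=(z>30)&(a<-70)&(a>-130); print("bracket a",np.percentile(a[s],[3,97]).round(1),"b",np.percentile(b[s],[3,97]).round(1))
    s=(z>5)&(z<25)
    for c in(-110,-30,30,70): q=s&(abs(a-c)<12); print("  base edges b at",c,np.percentile(b[q],[1,99]).round(1))
E
python3 prof.py
```

```text
top along: x:median z (|y|<20)
-140:-0 -134:1 -128:-1 -122:9 -116:43 -110:46 -104:46 -98:44 -92:40 -86:15 -80:14 -74:15 -68:14 -62:14 -56:14 -50:15 -44:14 -38:14 -32:15 -26:15 -20:15 -14:14 -8:15 -2:14 4:13 10:13 16:14 22:14 28:14 34:14 40:15 46:15 52:14 58:14 64:15 70:14 76:15 82:15 88:15 94:31 100:45 106:53 112:59 118:66 124:72 130:73 136:79 142:76 148:73 154:71 160:69 166:65 184:0
across, x -40..40 -60:1 -56:-1 -52:1 -48:12 -44:14 -40:13 -36:15 -32:13 -28:14 -24:15 -20:14 -16:15 -12:14 -8:15 -4:14 0:14 4:14 8:14 12:14 16:14 20:15 24:15 28:15 32:13 36:13 40:14 44:11 48:0 52:-0 56:-0 60:-0
tower top: a [109.7 160.6] b [-37.7  31.9] 244
key 179 -4.6 -33.6 558.0 ext -201.6 151.6 -154.3 83.3
bracket a [-118.5  -73.2] b [-100.5   35.7]
  base edges b at -110 [-49.1  77.7]
  base edges b at -30 [-49.   44.4]
  base edges b at 30 [-49.8  44.1]
  base edges b at 70 [-49.6  44.8]
side along: x:median z (|y|<20)
-140:0 -134:-0 -128:-1 -122:1 -116:42 -110:45 -104:46 -98:46 -92:40 -86:18 -80:14 -74:14 -68:13 -62:14 -56:15 -50:15 -44:14 -38:14 -32:16 -26:14 -20:13 -14:14 -8:16 -2:15 4:15 10:14 16:15 22:16 28:15 34:16 40:14 46:15 52:14 58:13 64:14 70:15 76:15 82:15 88:15 94:14 100:36 106:48 112:56 118:62 124:67 130:73 136:90 142:91 148:78 154:76 160:72 166:68 172:10 178:-0 184:0
across, x -40..40 -60:-0 -56:1 -52:-0 -48:6 -44:13 -40:14 -36:15 -32:14 -28:15 -24:14 -20:14 -16:15 -12:17 -8:14 -4:14 0:14 4:16 8:14 12:13 16:15 20:16 24:16 28:15 32:14 36:15 40:15 44:13 48:nan 52:0 56:-1 60:-1
tower top: a [114.5 167.9] b [-37.1  33.4] 209
key 190 89.0 -95.5 419.0 ext -100.5 227.9 -282.8 87.3
bracket a [-111.6  -85.7] b [-116.3   31.2]
  base edges b at -110 [-120.7   97.5]
  base edges b at -30 [-82.8  76.1]
  base edges b at 30 [-124.6  157.7]
  base edges b at 70 [-48.4 245.1]
  return _methods._mean(a, axis=axis, dtype=dtype,
  ret = ret.dtype.type(ret / rcount)
```

```bash
cat > bat.py <<'E'
from h import *
def run(o,yawd,zt,boxes,ext=115,nf=4):
    yaw=np.deg2rad(yawd); ex=np.array([np.cos(yaw),np.sin(yaw)]); ey=np.array([-ex[1],ex[0]])
    for n,(x0,y0,x1,y1) in boxes.items():
        fr=[vision.grab_frame(n) for _ in range(nf)]; d=np.mean([f[1] for f in fr],0); p=np.mean([f[0] for f in fr],0).astype(np.uint8)
        v,u=np.mgrid[y0:y1,x0:x1].reshape(2,-1); X=dep(n,np.c_[u,v],d[v,u])
        a=(X[:,:2]-o)@ex*1000; b=(X[:,:2]-o)@ey*1000; z=X[:,2]*1000
        print(n,"along"," ".join(f"{c}:{np.median(z[(abs(b)<15)&(abs(a-c)<2.5)]):.0f}" for c in range(-ext,ext+1,5) if ((abs(b)<15)&(abs(a-c)<2.5)).any()))
        s=(z>zt-8)&(z<zt+8)&(abs(a)<120)&(abs(b)<50)
        for c in(-60,-20,20,60):
            q=s&(abs(a-c)<20); print("  b at",c,b[q].min().round(1),b[q].max().round(1), "pct",np.percentile(b[q],[4,96]).round(1))
        q=s&(abs(b)<20); print("  a ext",np.percentile(a[q],[1,99]).round(1),"mean",a[q].mean().round(1),"area",s.sum(),"bmean",b[s].mean().round(2), "slope deg",np.rad2deg(np.polyfit(a[s],b[s],1)[0]).round(2))
        h=cv2.cvtColor(p,cv2.COLOR_RGB2HSV)[v,u]; q=s&(h[:,0]<14)&(h[:,1]>150)&(h[:,2]>90)
        print("  pad",a[q].mean().round(1),b[q].mean().round(1),z[q].mean().round(1),q.sum())
if __name__=="__main__":
    run(np.array([.466,.247]),-100,60,{"top":(195,220,268,265),"side":(210,180,265,240)})
E
python3 bat.py
```

```text
top along -115:-1 -110:-0 -105:12 -95:57 -90:58 -85:59 -80:58 -75:60 -70:60 -65:61 -60:59 -55:59 -50:60 -45:60 -40:59 -35:60 -30:60 -25:59 -20:61 -15:60 -10:60 -5:60 0:60 5:61 10:60 15:58 20:60 25:60 30:60 35:59 40:59 45:61 50:59 55:60 60:60 65:61 70:61 75:60 80:58 85:14 90:1 95:-0 100:1 105:-0 110:-1 115:-0
  b at -60 -24.2 29.8 pct [-22.3  26. ]
  b at -20 -23.8 29.7 pct [-21.5  27.2]
  b at 20 -23.5 30.0 pct [-21.4  27.6]
  b at 60 -23.7 30.0 pct [-21.7  26.7]
  a ext [-93.8  81.2] mean -5.7 area 669 bmean 2.44 slope deg 0.07
  pad 57.2 3.4 60.4 99
side along -110:-3 -105:-2 -95:53 -90:58 -85:61 -80:60 -75:61 -70:60 -65:60 -60:61 -55:60 -50:60 -45:60 -40:63 -35:59 -30:58 -25:62 -20:59 -15:58 -10:60 -5:59 0:59 5:60 10:59 15:58 20:60 25:59 30:59 35:60 40:58 45:61 50:58 55:61 60:60 65:62 70:58 75:61 80:60 85:43 90:25 95:6 100:1 105:1 110:-0 115:-1
  b at -60 -20.5 32.2 pct [-18.9  30.2]
  b at -20 -19.8 33.4 pct [-18.1  30.3]
  b at 20 -21.2 33.4 pct [-19.4  29.5]
  b at 60 -20.3 32.2 pct [-18.5  29.8]
  a ext [-87.9  87.3] mean 0.8 area 468 bmean 5.29 slope deg 0.32
  pad 59.5 5.0 60.2 79
```

```bash
cat > go.py <<'E'
from h import *
from scipy.spatial.transform import Rotation as Ro
DO=np.array([.530,-.182]); DY=-81.8
def dockR(): return Ro.from_euler('z',DY,degrees=True)
def ori(yaw,tilt=0):  # object yaw, nose-up tilt (deg)
    p=np.deg2rad(yaw+90); y=np.array([np.cos(p),np.sin(p),0]); z=np.array([0,0,-1.]); x=np.cross(y,z)
    return Ro.from_matrix(np.c_[x,y,z])*Ro.from_rotvec([0,-tilt,0],degrees=True)
def move(pos,R,frm=None):
    s=env.state(); P,R0=(s["tool_pos"],Ro.from_rotvec(s["orientation"])) if frm is None else frm
    t=R0.inv().apply(np.array(pos)-P)*1000; w=(R0.inv()*R).as_rotvec(degrees=True)
    print("t",round(s["time_s"],2),"pos",s["tool_pos"].round(4),"F",s["ft_force"].round(1),"grip",round(s["grip_width"],3)); print("travel",t.round(1),"twist",w.round(2)); return pos,R
def dock(x,y,z): return np.r_[DO+(dockR().apply([x,y,0])[:2]),z]
E
python3 -c "
from go import *
f=move([.4712,.2501,.13],ori(-99.85)); move([.4712,.2501,.021],ori(-99.85),f)"
```

```text
t 1.1 pos [0.2109 0.6412 0.2313] F [-0.2 -0.3 -0.7] grip 0.997
travel [-369.4 -290.2  101.3] twist [ 0.   -0.   81.64]
t 1.1 pos [0.2109 0.6412 0.2313] F [-0.2 -0.3 -0.7] grip 0.997
travel [  0.   0. 109.] twist [0. 0. 0.]
```

>>> apply_moves:
  fingers: [1, 1, 1, 1, 1, 1, 1, 1, 1, 1, 1, 1]
  travel:
    - [-369, -290, 101]
    - [-369, -290, 101]
    - [-369, -290, 101]
    - [-369, -290, 101]
    - [-369, -290, 101]
    - [-369, -290, 101]
    - [-369, -290, 101]
    - [-369, -290, 101]
    - [-369, -290, 101]
    - [-369, -290, 101]
    - [-369, -290, 101]
    - [-369, -290, 101]
  twist:
    - [0, 0, 81.6]
    - [0, 0, 81.6]
    - [0, 0, 81.6]
    - [0, 0, 81.6]
    - [0, 0, 81.6]
    - [0, 0, 81.6]
    - [0, 0, 81.6]
    - [0, 0, 81.6]
    - [0, 0, 81.6]
    - [0, 0, 81.6]
    - [0, 0, 81.6]
    - [0, 0, 81.6]

```text
time_s: 2.1
tool_pos: [0.4722, 0.2468, 0.1295]
orientation: [2.41, 2.013, -0.001]
ft_force: [0.2, 0.1, 0.6]
grip_width: 0.995
grip_force: 0.0
```

```bash
python3 -c "
from go import *
move([.4712,.2501,.021],ori(-99.85))"
```

```text
t 2.1 pos [0.4722 0.2468 0.1295] F [0.2 0.1 0.6] grip 0.995
travel [  3.2  -1.6 108.5] twist [ 0.02  0.08 -0.4 ]
```

>>> apply_moves:
  fingers: [1, 1, 1, 1, 1, 0, 0, 0, 0, 0, 0, 0]
  travel:
    - [0, 0, 40]
    - [0, 0, 75]
    - [0, 0, 109]
    - [0, 0, 109]
    - [0, 0, 109]
    - [0, 0, 109]
    - [0, 0, 109]
    - [0, 0, 109]
    - [0, 0, 109]
    - [0, 0, 109]
    - [0, 0, 109]
    - [0, 0, 109]
  twist:
    - [0, 0, 0]
    - [0, 0, 0]
    - [0, 0, 0]
    - [0, 0, 0]
    - [0, 0, 0]
    - [0, 0, 0]
    - [0, 0, 0]
    - [0, 0, 0]
    - [0, 0, 0]
    - [0, 0, 0]
    - [0, 0, 0]
    - [0, 0, 0]
  newtons: 60

```text
time_s: 3.1
tool_pos: [0.4731, 0.2518, 0.0243]
orientation: [2.402, 2.023, 0.008]
ft_force: [0.3, 0.5, 7.0]
grip_width: 0.624
grip_force: 66.1
```

```bash
python3 -c "
from go import *
move([.4712,.2501,.021],ori(-99.85))"
```

```text
t 3.1 pos [0.4731 0.2518 0.0243] F [0.3 0.5 7. ] grip 0.624
travel [-2.  -1.6  3.3] twist [ 0.25 -0.19  0.06]
```

```bash
cat >> go.py <<'E'
A0,H=-1.,24.
def bpose(xf,zf,tilt,y=0,a0=None,h=None):  # TCP pose for foot at dock (xf,y,zf) mm
    a0=A0 if a0 is None else a0; h=H if h is None else h
    r=np.deg2rad(tilt); x=xf+(90+a0)*np.cos(r)-h*np.sin(r); z=zf+(90+a0)*np.sin(r)+h*np.cos(r)
    return dock(x/1000,y/1000,z/1000),ori(DY,tilt)
E
python3 -c "
from go import *
c=(np.array([.4712,.2501,.021]),ori(-99.85)); p,R=bpose(-76,80,14); print(p)
move(p,R,c); p2,R2=bpose(-76,130,0); move(p2,R2,c); move(p,R,(p2,R2))"
```

```text
[ 0.53064899 -0.18650367  0.12481815]
t 3.1 pos [0.4731 0.2518 0.0243] F [0.3 0.5 7. ] grip 0.624
travel [-420.   133.3 -103.8] twist [ -2.21 -13.88 -17.96]
t 3.1 pos [0.4731 0.2518 0.0243] F [0.3 0.5 7. ] grip 0.624
travel [-428.   135.9 -133. ] twist [  0.     0.   -18.05]
t 3.1 pos [0.4731 0.2518 0.0243] F [0.3 0.5 7. ] grip 0.624
travel [ 8.4  0.  29.2] twist [  0. -14.  -0.]
```

>>> apply_moves:
  fingers: [0, 0, 0, 0, 0, 0, 0, 0, 0, 0, 0, 0]
  travel:
    - [0, 0, -20]
    - [0, 0, -55]
    - [0, 0, -90]
    - [-15, 5, -120]
    - [-50, 16, -133]
    - [-90, 29, -133]
    - [-130, 41, -133]
    - [-170, 54, -133]
    - [-210, 67, -133]
    - [-250, 79, -133]
    - [-290, 92, -133]
    - [-330, 105, -133]
  twist:
    - [0, 0, 0]
    - [0, 0, 0]
    - [0, 0, 0]
    - [0, 0, 0]
    - [0, 0, -2]
    - [0, 0, -4]
    - [0, 0, -6]
    - [0, 0, -8]
    - [0, 0, -10]
    - [0, 0, -12]
    - [0, 0, -14]
    - [0, 0, -16]
  newtons: 80

```text
time_s: 4.1
tool_pos: [0.517, -0.0923, 0.1545]
orientation: [2.096, 2.34, 0.0]
ft_force: [0.1, 1.0, -4.4]
grip_width: 0.622
grip_force: 87.0
```

```bash
python3 -c "
from go import *
c0=(np.array([.4712,.2501,.021]),ori(-99.85))
c=(c0[0]+c0[1].apply([-.330,.105,-.133]),c0[1]*Ro.from_rotvec([0,0,-16],degrees=True)); print(c[0])
p,R=bpose(-76,80,14); move(p,R,c)"
```

```text
[ 0.5181993  -0.09299775  0.154     ]
t 4.1 pos [ 0.517  -0.0923  0.1545] F [ 0.1  1.  -4.4] grip 0.622
travel [-94.3   2.4  29.2] twist [ -0.25 -14.    -2.04]
```

>>> apply_moves:
  fingers: [0, 0, 0, 0, 0, 0, 0]
  travel:
    - [-35, 1, 0]
    - [-70, 2, 5]
    - [-94, 2.4, 15]
    - [-94.3, 2.4, 29.2]
    - [-94.3, 2.4, 29.2]
    - [-94.3, 2.4, 29.2]
    - [-94.3, 2.4, 29.2]
  twist:
    - [0, -4, -1]
    - [0, -8, -1.5]
    - [-0.2, -12, -2]
    - [-0.25, -14, -2.04]
    - [-0.25, -14, -2.04]
    - [-0.25, -14, -2.04]
    - [-0.25, -14, -2.04]

```text
time_s: 4.68
tool_pos: [0.5302, -0.1834, 0.1254]
orientation: [1.929, 2.23, -0.236]
ft_force: [1.5, 0.4, -4.4]
grip_width: 0.621
grip_force: 86.6
```

Run:
```python
from go import *
p,R=bpose(-76,80,14); move(p,R)
from h import *
for n in("top","side"):
    q,d=vision.grab_frame(n); np.savez(n+"1.npz",p=q,d=d)
    b={"top":(295,190,405,260),"side":(270,230,375,320)}[n]
    im=q[b[1]:b[3],b[0]:b[2],::-1]; im=cv2.resize(im,None,fx=5.5,fy=5.5,interpolation=cv2.INTER_CUBIC) if n=="top" else cv2.resize(im,None,fx=5.5,fy=5.5,interpolation=cv2.INTER_CUBIC)
    cv2.imwrite(f"pics/{n}1.png",np.clip(im.astype(float)*1.6,0,255).astype(np.uint8))
```

```text
t 4.68 pos [ 0.5302 -0.1834  0.1254] F [ 1.5  0.4 -4.4] grip 0.621
travel [-2.9 -0.   1.4] twist [ 0.02 -0.06  0.07]
```

View pics/top1.png

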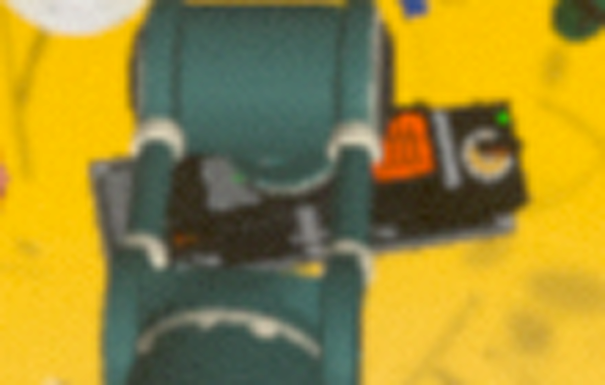

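View pics/side1.png

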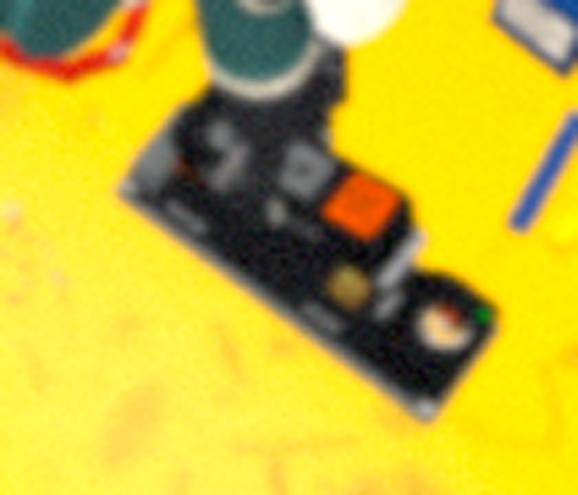

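The orange pad shows at crop (403,145) in the top view and (362,205) in the side view. The battery is over the dock, nose-up, tower to the right. I'll compare the pad position with what I expect.

```bash
cat > chk.py <<'E'
from go import *
s=env.state(); R0=Ro.from_rotvec(s["orientation"]); 
# expected pad: battery axes x=-tool x, y=tool y, z=-tool z ; pad rel TCP = (64-A0,0,60-H)
e=s["tool_pos"]+R0.apply([-(64-A0)/1000,0,-(60-H)/1000]); D=dockR().inv()
dd=lambda P:(D.apply(np.array(P)-np.r_[DO,0])*1000).round(1)
print("exp pad dock",dd(e))
C=[]
for n in("top","side"):
    f=[vision.grab_frame(n) for _ in range(2)]; p=f[0][0]; d=np.mean([x[1] for x in f],0)
    b={"top":(295,190,405,260),"side":(270,230,375,320)}[n]
    h=cv2.cvtColor(p,cv2.COLOR_RGB2HSV); m=((h[...,0]<12)&(h[...,1]>170)&(h[...,2]>110)).astype(np.uint8)
    k=np.zeros_like(m); k[b[1]:b[3],b[0]:b[2]]=m[b[1]:b[3],b[0]:b[2]]
    nl,l,st,ce=cv2.connectedComponentsWithStats(k); i=1+st[1:,4].argmax(); v,u=np.nonzero(l==i)
    X=dep(n,np.c_[u,v],d[v,u]); C.append(ce[i]); print(n,len(u),"pad dock",dd(np.median(X,0)),"ray@exp z",dd(plane(n,ce[i],e[2])[0]))
print("tri",dd(two(*C)))
E
python3 chk.py
```

```text
exp pad dock [ 56.3   0.9 177. ]
top 8 pad dock [ 65.4  -9.4 178.8] ray@exp z [ 65.   -9.1 177. ]
side 83 pad dock [ 58.4  -2.6 177. ] ray@exp z [ 57.5  -2.2 177. ]
tri [ 60.1 -11.2 198.4]
```

```bash
sed -i 's/h\[...,0\]<12)&(h\[...,1\]>170)&(h\[...,2\]>110/h[...,0]<14)\&(h[...,1]>140)\&(h[...,2]>70/' chk.py; python3 chk.py
```

```text
exp pad dock [ 56.4   0.6 176.6]
top 106 pad dock [ 57.5  -5.8 177. ] ray@exp z [ 57.7  -3.9 176.6]
side 110 pad dock [ 57.6  -3.1 175.6] ray@exp z [ 57.4  -3.2 176.6]
tri [ 57.5  -3.8 177.8]
```

```bash
python3 - <<'E'
from go import *
import go
old=bpose(-76,80,14); move(*old)
go.DO=np.array([.533,-.1816]); go.A0=-2.
for z in(40,22,15): move(*bpose(-77.5,z,14),old)
E
sed -i 's/^DO=np.array(\[.530,-.182\])/DO=np.array([.533,-.1816])/; s/^A0,H=-1/A0,H=-2/' go.py
```

```text
t 5.18 pos [ 0.5304 -0.184   0.1253] F [ 1.2 -0.1 -4.9] grip 0.619
travel [-2.3 -0.1  1.1] twist [0.02 0.   0.04]
t 5.18 pos [ 0.5304 -0.184   0.1253] F [ 1.2 -0.1 -4.9] grip 0.619
travel [12.1  3.  38.5] twist [0. 0. 0.]
t 5.18 pos [ 0.5304 -0.184   0.1253] F [ 1.2 -0.1 -4.9] grip 0.619
travel [16.5  3.  55.9] twist [0. 0. 0.]
t 5.18 pos [ 0.5304 -0.184   0.1253] F [ 1.2 -0.1 -4.9] grip 0.619
travel [18.1  3.  62.7] twist [0. 0. 0.]
```

>>> apply_moves:
  fingers: [0, 0, 0, 0, 0, 0]
  travel:
    - [5, 3, 20]
    - [9.8, 3, 39]
    - [14, 3, 57]
    - [14, 3, 57]
    - [14, 3, 57]
    - [14, 3, 57]
  twist:
    - [0, 0, 0]
    - [0, 0, 0]
    - [0, 0, 0]
    - [0, 0, 0]
    - [0, 0, 0]
    - [0, 0, 0]

```text
time_s: 5.68
tool_pos: [0.5338, -0.184, 0.0673]
orientation: [1.928, 2.228, -0.237]
ft_force: [0.8, 0.3, -5.1]
grip_width: 0.619
grip_force: 86.9
```

```bash
cat > foot.py <<'E'
from go import *
s=env.state(); R0=Ro.from_rotvec(s["orientation"]); D=dockR().inv()
dd=lambda P:(D.apply(np.array(P)-np.r_[DO,0])*1000).round(1)
B=lambda x,z:dd(s["tool_pos"]+R0.apply([-(x-A0)/1000,0,-(z-H)/1000]))
print("foot",B(-90,0),"nose",B(90,0),"F dock",D.apply(s["ft_force"]).round(1),"t",round(s["time_s"],2))
E
python3 foot.py; python3 -c "
from go import *
move(*bpose(-77.5,15,14)); move(*bpose(-86,15,12.5)); move(*bpose(-91,15,5))"; python3 chk.py
```

```text
foot [-77.    0.4  22.6] nose [97.6  0.6 66.3] F dock [-0.1  0.9 -5.1] t 5.68
t 5.68 pos [ 0.5338 -0.184   0.0673] F [ 0.8  0.3 -5.1] grip 0.619
travel [ 2.3 -0.5  7.4] twist [0.04 0.03 0.05]
t 5.68 pos [ 0.5338 -0.184   0.0673] F [ 0.8  0.3 -5.1] grip 0.619
travel [10.  -0.5  7.6] twist [0.04 1.53 0.05]
t 5.68 pos [ 0.5338 -0.184   0.0673] F [ 0.8  0.3 -5.1] grip 0.619
travel [12.7 -0.5 18.1] twist [0.03 9.03 0.05]
exp pad dock [ 57.8   0.5 118.2]
top 110 pad dock [ 56.8  -5.1 118.8] ray@exp z [ 56.9  -3.6 118.2]
side 105 pad dock [ 58.2  -1.9 118. ] ray@exp z [ 57.9  -2.  118.2]
tri [ 57.5  -2.6 117.8]
```

>>> apply_moves:
  fingers: [0, 0, 0, 0, 0, 0]
  travel:
    - [1, 0, 4]
    - [2, 0, 8]
    - [2, 0, 8]
    - [5, 0, 8.3]
    - [8, 0, 8.3]
    - [8, 0, 8.3]
  twist:
    - [0, 0, 0]
    - [0, 0, 0]
    - [0, 0, 0]
    - [0, 0, 0]
    - [0, 1, 0]
    - [0, 1, 0]

```text
time_s: 6.38
tool_pos: [0.5338, -0.1783, 0.0575]
orientation: [1.938, 2.238, -0.218]
ft_force: [1.2, -2.0, 2.1]
grip_width: 0.622
grip_force: 87.6
```

```bash
python3 foot.py; python3 -c "
from go import *
move(*bpose(-86,15,12.5)); move(*bpose(-88,15,9)); move(*bpose(-91,15,5))"
```

```text
foot [-83.5   1.4  14.3] nose [91.9  1.3 54.8] F dock [2.2 0.9 2.1] t 6.38
t 6.38 pos [ 0.5338 -0.1783  0.0575] F [ 1.2 -2.   2.1] grip 0.622
travel [ 2.1 -1.3 -0.5] twist [ 0.16  0.51 -0.01]
t 6.38 pos [ 0.5338 -0.1783  0.0575] F [ 1.2 -2.   2.1] grip 0.622
travel [ 2.8 -1.3  4.5] twist [ 0.16  4.01 -0.  ]
t 6.38 pos [ 0.5338 -0.1783  0.0575] F [ 1.2 -2.   2.1] grip 0.622
travel [ 4.7 -1.3 10.1] twist [0.16 8.01 0.  ]
```

>>> apply_moves:
  fingers: [0, 0, 0, 0, 0, 0]
  travel:
    - [2, -0.6, 0]
    - [3.5, -1, 3.5]
    - [4.5, -1, 6]
    - [5.5, -1, 9]
    - [5.5, -1, 9]
    - [5.5, -1, 9]
  twist:
    - [0, 1, 0]
    - [0, 3.5, 0]
    - [0, 5.5, 0]
    - [0, 7, 0]
    - [0, 7, 0]
    - [0, 7, 0]

```text
time_s: 6.88
tool_pos: [0.5334, -0.1784, 0.0482]
orientation: [1.999, 2.309, -0.105]
ft_force: [1.8, -12.0, 2.5]
grip_width: 0.622
grip_force: 87.8
```

```bash
python3 foot.py; python3 -c "
from go import *
move(*bpose(-90,14.5,5))"; sed -i 's/(295,190,405,260)/(295,185,405,265)/' chk.py; python3 chk.py
```

```text
foot [-87.9   1.   14.7] nose [91.   1.  34.4] F dock [12.1  0.1  2.5] t 6.88
t 6.88 pos [ 0.5334 -0.1784  0.0482] F [  1.8 -12.    2.5] grip 0.622
travel [ 1.5 -0.9  1.9] twist [0.24 1.28 0.  ]
exp pad dock [58.6  0.7 91.2]
top 28 pad dock [ 43.7 -15.6  89.4] ray@exp z [ 45.9 -14.4  91.2]
side 107 pad dock [59.1 -2.7 91. ] ray@exp z [58.6 -2.5 91.2]
tri [54.  -4.1 78.5]
```

>>> apply_moves:
  fingers: [0, 0, 0, 0, 1, 1, 1, 1, 1, 1]
  travel:
    - [-0.5, 0, 1]
    - [-0.5, 0, 1.7]
    - [-0.5, 0, 1.7]
    - [-0.5, 0, 1.7]
    - [-0.5, 0, 1.7]
    - [-0.5, 0, 1.7]
    - [-0.5, 0, 1.7]
    - [-0.5, 0, 1.7]
    - [0, 0, -15]
    - [0, 0, -40]
  twist:
    - [0, 1, 0]
    - [0, 1.5, 0]
    - [0, 1.5, 0]
    - [0, 1.5, 0]
    - [0, 1.5, 0]
    - [0, 1.5, 0]
    - [0, 1.5, 0]
    - [0, 1.5, 0]
    - [0, 1.5, 0]
    - [0, 1.5, 0]

```text
time_s: 7.92
tool_pos: [0.5271, -0.1694, 0.083]
orientation: [2.021, 2.336, -0.084]
ft_force: [1.0, -0.6, -0.7]
grip_width: 0.999
grip_force: 0.0
```

```bash
python3 chk.py; python3 -c "
from go import *
move(dock(.064,0,.150),ori(DY,0))"
```

```text
exp pad dock [ 50.2  -3.7 123.8]
top 51 pad dock [ 51.6 -13.   88.5] ray@exp z [ 43.4 -17.2 123.8]
side 106 pad dock [60.  -2.6 89.4] ray@exp z [ 63.6 -14.5 123.8]
tri [56.3 -5.4 85.7]
t 8.12 pos [ 0.5309 -0.1706  0.0867] F [-0.1  0.5  0.3] grip 1.002
travel [-80.    0.5 -57.2] twist [0.07 4.52 0.06]
```

>>> apply_moves:
  fingers: [1, 1, 0, 0, 0, 0, 0, 0]
  travel:
    - [0, 0, -35]
    - [-10, 0, -65]
    - [-45, 0.5, -65]
    - [-80, 0.5, -57]
    - [-80, 0.5, -57]
    - [-80, 0.5, -57]
    - [-80, 0.5, -57]
    - [-80, 0.5, -57]
  twist:
    - [0, 0, 0]
    - [0, 2, 0]
    - [0, 4.5, 0]
    - [0, 4.5, 0]
    - [0, 4.5, 0]
    - [0, 4.5, 0]
    - [0, 4.5, 0]
    - [0, 4.5, 0]

```text
time_s: 8.78
tool_pos: [0.5407, -0.2438, 0.1478]
orientation: [-2.053, -2.374, 0.001]
ft_force: [0.4, 0.5, 0.2]
grip_width: 0.148
grip_force: 0.0
```

```bash
python3 chk.py; python3 -c "
from go import *
move(dock(.062,0,.092),ori(DY,0))"
```

```text
exp pad dock [128.8  -1.1 183.6]
top 58 pad dock [44.1  3.4 88.1] ray@exp z [ 23.4 -12.9 183.6]
side 66 pad dock [ 68.1 -12.7  90.3] ray@exp z [ 77.2 -40.  183.6]
tri [58.  10.5 40.2]
t 8.98 pos [ 0.5416 -0.2441  0.149 ] F [-0.4  0.1 -0.9] grip 0.0
travel [ 1.1  0.4 57. ] twist [-0.02 -0.02  0.12]
```

>>> apply_moves:
  fingers: [0, 0, 0, 0, 0, 0]
  travel:
    - [0, 0, 30]
    - [0, 0, 52]
    - [0, 0, 60]
    - [0, 0, 64]
    - [0, 0, 67]
    - [0, 0, 67]
  twist:
    - [0, 0, 0]
    - [0, 0, 0]
    - [0, 0, 0]
    - [0, 0, 0]
    - [0, 0, 0]
    - [0, 0, 0]

```text
time_s: 9.48
tool_pos: [0.5426, -0.2454, 0.0841]
orientation: [2.054, 2.375, 0.0]
ft_force: [-0.7, 0.5, 4.2]
grip_width: -0.001
grip_force: 2.1
```

>>> apply_moves:
  fingers: [0, 0, 0, 0, 0, 0]
  travel:
    - [0, 0, 3]
    - [0, 0, 6]
    - [0, 0, 9]
    - [0, 0, 11]
    - [0, 0, 11]
    - [0, 0, 11]
  twist:
    - [0, 0, 0]
    - [0, 0, 0]
    - [0, 0, 0]
    - [0, 0, 0]
    - [0, 0, 0]
    - [0, 0, 0]

```text
time_s: 9.98
tool_pos: [0.5423, -0.2452, 0.074]
orientation: [2.055, 2.375, 0.0]
ft_force: [-5.2, 2.6, 15.7]
grip_width: 0.0
grip_force: 8.0
```

>>> apply_moves:
  fingers: [0, 0, 0, 0]
  travel:
    - [0, 0, 1.5]
    - [0, 0, 3]
    - [0, 0, 3]
    - [0, 0, 3]
  twist:
    - [0, 0, 0]
    - [0, 0, 0]
    - [0, 0, 0]
    - [0, 0, 0]

```text
time_s: 10.32
tool_pos: [0.5425, -0.2452, 0.0739]
orientation: [2.055, 2.375, 0.0]
ft_force: [-12.5, 5.6, 31.4]
grip_width: -0.002
grip_force: 15.9
```

>>> apply_moves:
  fingers: [0, 0, 0, 0.5, 0.5, 0.5, 0.5, 0.5]
  travel:
    - [0, 0, -25]
    - [0, 0, -60]
    - [0, 0, -90]
    - [-38, 0, -105]
    - [-78, 0, -105]
    - [-78, 0, -105]
    - [-78, 0, -105]
    - [-78, 0, -105]
  twist:
    - [0, 0, 0]
    - [0, 0, 0]
    - [0, 0, 0]
    - [0, 0, 0]
    - [0, 0, 0]
    - [0, 0, 0]
    - [0, 0, 0]
    - [0, 0, 0]

```text
time_s: 10.98
tool_pos: [0.5521, -0.3218, 0.1721]
orientation: [-2.055, -2.373, -0.0]
ft_force: [-0.5, 1.4, -0.7]
grip_width: 0.501
grip_force: 0.0
```

```bash
python3 chk.py
python3 - <<'E'
from go import *
move(dock(.140,0,.083),ori(DY,0))
# battery top profile in side view, camera dock frame
D=dockR().inv()
for n in("side","top"):
    q,d=vision.grab_frame(n); v,u=np.mgrid[180:325,270:405].reshape(2,-1); X=(D.apply(dep(n,np.c_[u,v],d[v,u])-np.r_[DO,0]))*1000
    print(n," ".join(f"{c}:{np.median(X[(abs(X[:,0]-c)<4)&(abs(X[:,1]+3)<15),2]):.0f}" for c in range(-110,130,8) if ((abs(X[:,0]-c)<4)&(abs(X[:,1]+3)<15)).any()))
    b=(265,225,380,325) if n=="side" else (295,180,405,260)
    cv2.imwrite(f"pics/{n}2.png",np.clip(cv2.resize(q[b[1]:b[3],b[0]:b[2],::-1],None,fx=5.5,fy=5.5,interpolation=cv2.INTER_CUBIC)*1.6,0,255).astype(np.uint8))
E
```

```text
exp pad dock [207.6  -1.  207.9]
top 121 pad dock [59.8 -3.  73.9] ray@exp z [ 27.3 -22.3 207.9]
side 111 pad dock [63.7 -2.9 74.3] ray@exp z [ 81.3 -50.8 207.9]
tri [62.4 -0.1 64.8]
t 11.18 pos [ 0.5524 -0.3211  0.1724] F [-0.1  0.8 -0.4] grip 0.502
travel [ 0.7  0.8 89.4] twist [-0.07 -0.07  0.1 ]
side -70:75 -62:69 -54:72 -46:73 -38:77 -30:71 -22:70 -14:71 -6:73 2:76 10:74 18:73 26:76 34:71 42:76 50:75 58:78 66:79 74:548 82:543 90:522 98:539 106:545 114:542 122:553
top -110:46 -102:47 -94:59 -86:73 -78:72 -70:72 -62:74 -54:75 -46:74 -38:74 -30:75 -22:73 -14:73 -6:73 2:73 10:75 18:74 26:75 34:75 42:73 50:75 58:80 66:543 74:77 82:73 90:54 98:48 106:186 114:65 122:71
```

View pics/side2.png

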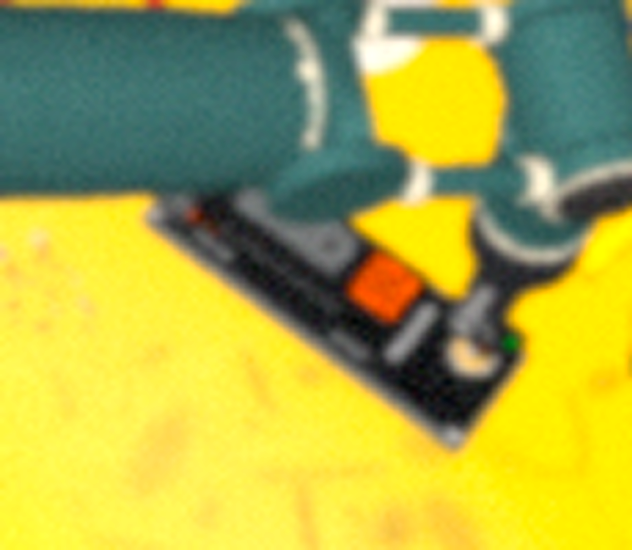

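The side view shows the battery lying level in the dock, with the orange pad at (385,285) and at home height (z 74), so the latch has engaged. The key is next.

>>> apply_moves:
  fingers: [0.5, 0.5, 0.5, 0.5, 0, 0, 0, 0, 0, 0, 0, 0]
  travel:
    - [0, 0, 35]
    - [0, 0, 65]
    - [0, 0, 87]
    - [0, 0, 87]
    - [0, 0, 87]
    - [0, 0, 87]
    - [0, 0, 87]
    - [0, 0, 87]
    - [0, 0, 87]
    - [0, 0, 87]
    - [0, 0, 87]
    - [0, 0, 87]
  twist:
    - [0, 0, 0]
    - [0, 0, 0]
    - [0, 0, 0]
    - [0, 0, 0]
    - [0, 0, 0]
    - [0, 0, 0]
    - [0, 0, 0]
    - [0, 0, 0]
    - [0, 0, 0]
    - [0, 0, 0]
    - [0, 0, 0]
    - [0, 0, 0]
  newtons: 40

```text
time_s: 12.28
tool_pos: [0.5524, -0.3238, 0.0883]
orientation: [2.055, 2.374, -0.003]
ft_force: [-4.7, -3.1, -0.3]
grip_width: 0.096
grip_force: 39.8
```

>>> apply_moves:
  fingers: [0, 0, 0, 0, 0, 0, 0, 0]
  travel:
    - [0, 0, 0]
    - [0, 0, 0]
    - [0, 0, 0]
    - [0, 0, 0]
    - [0, 0, 0]
    - [0, 0, 0]
    - [0, 0, 0]
    - [0, 0, 0]
  twist:
    - [0, 0, 6]
    - [0, 0, 12]
    - [0, 0, 18]
    - [0, 0, 24]
    - [0, 0, 30]
    - [0, 0, 36]
    - [0, 0, 42]
    - [0, 0, 45]

```text
time_s: 12.95
tool_pos: [0.5487, -0.3229, 0.0883]
orientation: [-2.808, -1.401, 0.011]
ft_force: [-15.8, 0.9, 8.2]
grip_width: 0.097
grip_force: 41.1
```

```bash
python3 -c "
from go import *
s=env.state(); print(s['wrist_torque'].round(2),s['joint_positions'].round(2)); move(dock(.140,0,.083),ori(DY,0))"
```

```text
[0.01 2.49 0.14] [-0.57  0.32  1.81 -0.    1.02  0.08]
t 12.95 pos [ 0.5487 -0.3229  0.0883] F [-15.8   0.9   8.2] grip 0.097
travel [4.8 1.8 5.2] twist [ -0.46   0.11 -45.18]
```

>>> apply_moves:
  fingers: [0, 0, 0, 0, 0, 0, 0, 0, 0]
  travel:
    - [-2, -2.5, 0]
    - [-3, -4, 0]
    - [-3, -4, 0]
    - [-3, -4, 0]
    - [-3, -4, 0]
    - [-3, -4, 0]
    - [-3, -4, 0]
    - [-3, -4, 0]
    - [-3, -4, 0]
  twist:
    - [0, 0, 5]
    - [0, 0, 11]
    - [0, 0, 17]
    - [0, 0, 23]
    - [0, 0, 29]
    - [0, 0, 35]
    - [0, 0, 41]
    - [0, 0, 45]
    - [0, 0, 45]

```text
time_s: 13.7
tool_pos: [0.5465, -0.3197, 0.0883]
orientation: [-3.129, -0.221, 0.005]
ft_force: [-7.5, 10.3, 6.3]
grip_width: 0.096
grip_force: 40.8
```

```bash
python3 -c "
from go import *
s=env.state(); print(s['wrist_torque'].round(2),s['joint_positions'].round(2)); move(dock(.140,0,.083),ori(DY,0))"
```

```text
[1.42 1.15 0.02] [-0.57  0.31  1.82  0.    1.01  0.86]
t 13.7 pos [ 0.5465 -0.3197  0.0883] F [-7.5 10.3  6.3] grip 0.096
travel [6.4 1.4 5.2] twist [ -0.34  -0.11 -90.13]
```

>>> apply_moves:
  fingers: [0, 0, 0, 0]
  travel:
    - [0, 0, 0]
    - [0, 0, 0]
    - [0, 0, 0]
    - [0, 0, 0]
  twist:
    - [0, 0, 4]
    - [0, 0, 7]
    - [0, 0, 7]
    - [0, 0, 7]

```text
time_s: 14.03
tool_pos: [0.5464, -0.3195, 0.0883]
orientation: [-3.137, -0.041, 0.006]
ft_force: [-6.6, 10.3, 7.2]
grip_width: 0.101
grip_force: 70.9
```

```bash
python3 -c "
from go import *
s=env.state(); print(s['wrist_torque'].round(2)); move(dock(.140,0,.083),ori(DY,0))"
```

```text
[1.53 1.16 1.48]
t 14.03 pos [ 0.5464 -0.3195  0.0883] F [-6.6 10.3  7.2] grip 0.101
travel [6.6 0.9 5.3] twist [-3.700e-01 -2.000e-02 -9.671e+01]
```

The wrist torque rose at 97°, so the key is at its stop. Now I'll release and retreat.

>>> apply_moves:
  fingers: [0, 0.5, 0.5, 0.5, 0.5, 0.5, 0.5, 0.5, 0.5, 0.5]
  travel:
    - [0, 0, 0]
    - [0, 0, 0]
    - [0, 0, 0]
    - [0, 0, 0]
    - [0, 0, 0]
    - [0, 0, -20]
    - [0, 0, -50]
    - [0, 0, -85]
    - [0, 0, -120]
    - [0, 0, -120]
  twist:
    - [0, 0, -4]
    - [0, 0, -4]
    - [0, 0, -4]
    - [0, 0, -4]
    - [0, 0, -4]
    - [0, 0, -4]
    - [0, 0, -4]
    - [0, 0, -4]
    - [0, 0, -4]
    - [0, 0, -4]

```text
time_s: 14.87
tool_pos: [0.5525, -0.3257, 0.2164]
orientation: [3.129, 0.142, 0.02]
ft_force: [1.5, -1.0, 1.3]
grip_width: 0.499
grip_force: 0.0
```

>>> apply_moves:
  fingers: [0.5, 0.5, 0.5, 0.5, 0.5, 0.5, 0.5]
  travel:
    - [0, -35, -10]
    - [0, -70, -20]
    - [0, -105, -20]
    - [0, -140, -20]
    - [0, -170, -20]
    - [0, -170, -20]
    - [0, -170, -20]
  twist:
    - [0, 0, 0]
    - [0, 0, 0]
    - [0, 0, 0]
    - [0, 0, 0]
    - [0, 0, 0]
    - [0, 0, 0]
    - [0, 0, 0]

```text
time_s: 15.45
tool_pos: [0.5327, -0.1521, 0.2269]
orientation: [3.137, 0.147, 0.002]
ft_force: [-0.1, -0.1, -0.0]
grip_width: 0.504
grip_force: 0.0
```

Run:
```python
from go import *
D=dockR().inv(); move(dock(.140,0,.2),ori(DY,0)); c=[]
for n in("side","top"):
    q,d=vision.grab_frame(n); v,u=np.mgrid[180:325,270:405].reshape(2,-1); X=(D.apply(dep(n,np.c_[u,v],d[v,u])-np.r_[DO,0]))*1000
    s=(abs(X[:,0]-140)<35)&(abs(X[:,1]+3)<35)&(X[:,2]>90)&(X[:,2]<130); print(n,"key pts",s.sum(),"std x,y",X[s].std(0).round(1),X[s].mean(0).round(1))
    print(n," ".join(f"{k}:{np.median(X[(abs(X[:,0]-k)<4)&(abs(X[:,1]+3)<15),2]):.0f}" for k in range(-110,110,10) if ((abs(X[:,0]-k)<4)&(abs(X[:,1]+3)<15)).any()))
    b=(305,255,375,315) if n=="side" else (335,195,405,255)
    c.append(cv2.resize(q[b[1]:b[3],b[0]:b[2],::-1],(392,336),interpolation=cv2.INTER_CUBIC))
cv2.imwrite("pics/end.png",np.clip(np.hstack(c)*1.6,0,255).astype(np.uint8))
```

```text
t 15.45 pos [ 0.5327 -0.1521  0.2269] F [-0.1 -0.1 -0. ] grip 0.504
travel [  4.4 169.2  27.1] twist [ 1.000e-01 -2.000e-02 -9.282e+01]
side key pts 23 std x,y [3.1 8.5 8.1] [143.6  -4.4 112.8]
side -110:42 -100:46 -90:600 -80:336 -70:333 -60:599 -50:297 -40:606 -30:612 -20:612 -10:323 0:310 10:393 20:326 30:329 40:573 50:76 60:73 70:74 80:75 90:65 100:43
top key pts 4 std x,y [1.1 3.1 6.5] [139.4 -14.6 112.2]
top -110:45 -100:583 -90:337 -80:585 -70:596 -60:503 -50:609 -40:613 -30:613 -20:614 -10:614 0:611 10:609 20:604 30:330 40:74 50:73 60:74 70:74 80:73 90:44 100:46
```

View pics/end.png

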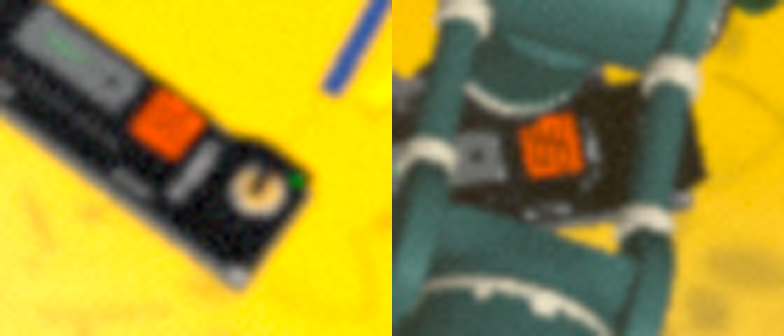

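The side crop shows the key head across the dock at (258,188) and the battery level (z 74). The key's depth points spread across the dock, not along it, so it is locked. Handing in.

```bash
python3 -c "
from bench import env; print(env.close_job())"
```

```text
the job is handed in; nothing more can be done
None
```

I hooked the battery into the dock, pressed it home until it stayed level, turned the key to its locked stop, let go and handed the job in; the hand-in gave no verdict, so whether it passed is not confirmed.

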